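Clip the idler pulley onto its sprung tensioner shaft

ROBOT

A 6-joint arm with a two-finger parallel gripper is mounted at the origin on the work surface. World frame = base frame: x ahead of the robot, y to its left, z up, the work surface at z = 0. Lengths are in m, angles in rad, forces in N, time in s.
With the tool pointing down it reaches from about 0.325 to 0.775 m from the base axis. Payload 5.5 kg.
Tool frame: the origin (TCP) lies between the finger pads; the fingertips stand 22 mm ahead of it and the grasp point (between the pads) lies 3 mm ahead of it; z points along the fingers, y is the line along which they close (so a half turn about z gives the same grasp; the last joint's range is limited). The gripper opens to 85 mm and grips with 20 to 120 N. Pads are 22 mm wide; open, the fingers measure 114 mm over their backs; the gripper's body (76 mm by 85 mm) begins 54 mm behind the grasp point. The pads swing forward as they close: fully open they stand 13 mm farther back than shut.
Start: joints at [1.17, 0.091, 1.231, -0, 1.82, -0.057], TCP at [0.202, 0.565, 0.253] pointing down, gripper open.
Joint ranges: [-2.87, 2.87], [-0.86, 2.18], [0.17, 2.46], [-1.51, 4.65], [0.06, 2.69], [-2.65, 2.65]. Speed limits (rad/s): [2.57, 2.57, 3.01, 3.14, 3.14, 3.14].

INTERFACE

Orientations are given as a rotation vector (axis times angle).
In Python, from station import * gives the robot as it stands.
- The arm moves only by the tool servo_tool, never from a script. Its argument "series" is a list of rows, each a list of 6 numbers: the shift along the tool's x, y, z as a fraction of full scale, then the turn, a rotation vector about the tool's x, y, z as a fraction of full scale. A call has 1 to 5 rows; each row is the pose to reach, as a shift and turn from the pose commanded when the call began, along the tool's axes at that moment, turning the shorter way round; what a row does not reach only later rows make up. Full scale, the value 1, is 10 cm for a shift and 180 degrees for a turn. A row lasts 1/12 s, in which the tool goes at most 41.7 mm and 7.16 degrees, less where a joint would pass 70% of its speed; a pose out of reach is approached as far as the arm can. A call with a number of a shift or a turn outside -1 to 1 is refused whole. A call with a gripper value outside its range is refused whole. "grip" is the opening, from -1 (shut) to 1 (fully open), so that 0 is half open, set as the call begins (left out, the last holds). The fingers move at their own pace and stop on an object; "force" is the grip in N (left out, the last holds). Time passes only in rows, so rows that repeat a pose let the fingers close. It gives the time, the measured TCP pose, the force, the opening and the grip force at its end, in the units of the state.
- get_obs(): the state, without advancing time (a new reading comes with each control period).
- capture(name): name is "scene" or "top"; returns a dict with "image" (384x512x3 uint8, red, green, blue), "depth" (384x512 float32, m along the optical axis (not along the pixel's ray), 0 where there is no reading), "mtx" (3x3 intrinsics, pixels), "R" (3x3) and "t" (3): a world point X has camera coordinates R X + t. Camera axes: x right, y down, z forward; pixel columns grow to the right and rows downward; lengths in m; the calibration is good to about 2 mm. A picture is of the moment at which its call begins.
- hand_in(): hands the job in; it is judged then, once.
Trained networks look in a picture, given as the dict that the camera call returned (one of the last four; its "shot" number tells which), for a name from the list of things; names that differ only in an ending like _2 or _b are one class to them, and where a whole thing is asked for, a point or a joint stands for the part that bears it (a point fixed in the world has none). Each returns a list of dicts, best first, with "conf" (0 to 1); they miss things now and then, are a little off and sometimes report something else, mostly with a low value. They report only what shows in the picture. A call takes as long as a camera call. They do not tell look-alikes from the thing itself.
- spot_in(query, picture): "rect" ([left, top, right, bottom] in pixels, round what is visible of it).
- silhouettes(query, picture): "pixels" (384x512 bool, what is visible of it) and "rect" ([left, top, right, bottom] in pixels, round what is visible of it).
The state is a dict: "time_s": time; "joint_pos": joint angles; "qvel": joint speeds; "joint_torque": joint torques, N m; "eef_pos": TCP position; "eef_rot": TCP orientation; "contact_force": force on the tool from outside, world axes, zero at the start; "moment": the same for the moment, N m; "opening": opening from 0.0 (shut) to 1.0 (fully open); "gripper_force": force on a finger pad.
Only numpy, scipy, OpenCV 4.12 (cv2) and the standard library are available. Lean on these libraries where they do the work, as an engineer would, in place of code of your own. Each camera call takes 0.05 s, during which the arm holds its last target. There are 200 camera calls.

TASK

Take the smaller of the two steel push-on clips from the tray and press it sideways, open end first and from the front of the belt tensioner (the side away from the spring), into the shaft groove just above the pulley until it snaps fully home; then let go so that it lies flat on the pulley and the carriage is back at the front of its slide. The carriage is sprung and gives way as you push: push only as hard as the clip needs, so that the carriage is not driven to the end of its travel. Leave the larger clip where it lies.

Things in the scene. Friction and masses are not known exactly. Their poses are not given: they have to be found in the camera images.
- clip: Smaller steel clip, 42 g: a flat C, 5 mm thick, 28 mm wide, with an upright tab at its closed back. Origin: underside, at the bore's centre, where the shaft's axis lies when seated. x points out of the open end, z up; lies flat in the tray. Bore's back at x = -7 mm; jaws reach x = +9, y = +-14 mm.
- clip_tab (a point): On the smaller clip: centre of its upright finger tab, 28 mm behind the clip's origin (x = -28 mm) and 17 mm above its underside. The tab is 14 mm wide in the clip's y, 10 mm thick in x and reaches from the underside to 34 mm. Grip it from above across the 14 mm width; a finger between tab and shaft would be in the way. Axes as the clip's.
- clip_mouth (a point): On the smaller clip: middle of its mouth, 6 mm ahead of the origin, between two sprung jaws with round nubs (radius 3 mm, centres at y = +-8 mm, about 4 N/mm each). The nubs meet the groove's floor 12 mm short of home, resist most about 9 mm short (5 to 9 N in all), and from about 5 mm short pull the clip home by themselves.
- big_clip: Larger clip, 1.45 times as big in plan (41 mm wide, tab 20 mm wide, 34 mm high), rigid, too large for the groove; lies in the tray about 100 mm from the smaller one. Origin: underside, bore's centre; x out of its open end. Not to be used.
- tray: Shallow grey tray fixed to the table, 160 x 210 mm, 3 mm walls 14 mm high, floor 3 mm above the table. Origin: centre of the underside. Holds both clips and two loose brass spacers (11 mm thick, up to 20 mm high, near its +x side).
- tensioner: Belt tensioner fixed to the table: frame 150 x 90 mm, side rails 24 mm high, a sprung carriage between them, a 36 mm high end post behind the spring. Origin at table height under the shaft at rest. Its x is the slide direction, from the open front to the spring and post (frame spans x = -45 to +105 mm).
- groove (a point): On the moving carriage: shaft's axis at the pulley's flat top face (52 mm above the table), the groove's lower side. The clip's origin comes here when seated. x as the tensioner's, z up. Pulley 44 mm across; above its face the groove's floor is 14 mm across and 8 mm high, then the shaft's end, 20 mm across, 6 mm high.
- carriage (a joint): Travel in m of the carriage with pulley and shaft along the tensioner's +x: 0 at rest at the front, end of travel 0.020; spring 0.55 N per mm, hardly any preload. Pressing the clip in slowly, in small steps with pauses, takes 0.008 to 0.014; one quick push can need more than 0.019 where friction is high. Then it springs forward. Keep it below 0.0185.
Mind the look-alikes: they are no part of the job. What is shaped like the tensioner but pink is not meant. Leave any turquoise look-alike of the clip alone.

How it is judged:
By the outcome, as a careful person would: the job done as asked, in the order asked, and still so for the second after the job is handed in, with the robot touching nothing.
It also fails if it takes over 45 s, if anything falls off the work surface, if the arm or the gripper's body presses on something with over 40 N, if the wrist force passes 120 N, or if a joint passes its speed limit or range.

## Working session

There is one attempt and no reset: what is moved stays moved. The work goes in short steps, Python scripts to look and compute and a tool call to move; the robot and the scene stay as the last step left them, time stands still between calls to the robot, and variables do not carry over. Pictures are saved under pics/ and viewed, at most 10 in all, crops included, and the job is handed in when it is done.

Besides the shell and the picture viewer there is one more tool, called after "Call:" as name(argument=value, ...) on one line, values as JSON. servo_tool: Moves the arm, as the interface text tells. Shift numbers are shares of 10 cm and turn numbers shares of 180 degrees, none past 1 either way. Its arguments: {"type":"object","properties":{"series":{"type":"array","items":{"type":"array","items":{"type":"number","minimum":-1,"maximum":1}}},"grip":{"type":"number"},"force":{"type":"number"}},"required":["series"]}

```bash
mkdir -p pics; cat > h.py <<'E'
from station import *
import numpy as np, cv2
def save(n,im,s=1):
    cv2.imwrite('pics/'+n+'.png',cv2.cvtColor(cv2.resize(im,None,fx=s,fy=s,interpolation=cv2.INTER_CUBIC),cv2.COLOR_RGB2BGR))
def world(c):
    h,w=c['depth'].shape; u,v=np.meshgrid(np.arange(w),np.arange(h)); d=c['depth']
    K=c['mtx']; P=np.stack([(u-K[0,2])/K[0,0]*d,(v-K[1,2])/K[1,1]*d,d],-1)
    return (P-c['t'])@c['R']
E
python3 - <<'E'
from h import *
a=capture('top');b=capture('scene')
save('a',np.vstack([a['image'],b['image']]),0.78)
for c in (a,b):
    W=world(c)
    for q in('clip','big_clip','tensioner','clip_tab','tray','groove'):
        for r in silhouettes(q,c)[:4]:
            p=W[r['pixels']&(c['depth']>0)]
            print(q,round(r['conf'],2),np.round(r['rect']),np.round(np.median(p,0),3),np.round(p.max(0),3),np.round(p.min(0),3), c['image'][r['pixels']].mean(0).round())
    print(c['R'].round(2),c['t'])
E
```

```text
clip 0.6 [155. 203. 167. 215.] [0.53  0.239 0.009] [0.542 0.252 0.039] [0.52  0.231 0.003] [139. 133. 132.]
clip 0.57 [ 95. 181. 117. 194.] [0.587 0.378 0.005] [0.601 0.39  0.036] [ 0.574  0.35  -0.003] [ 51. 122. 112.]
big_clip 0.5 [192. 206. 218. 226.] [0.512 0.147 0.008] [0.548 0.17  0.041] [ 0.491  0.115 -0.002] [138. 133. 133.]
tensioner 0.85 [388. 125. 430. 190.] [ 0.647 -0.338  0.023] [ 0.727 -0.291  0.07 ] [ 0.571 -0.399 -0.002] [196. 114. 130.]
tensioner 0.73 [305. 180. 354. 247.] [ 0.522 -0.148  0.022] [ 0.606 -0.092  0.07 ] [ 0.443 -0.213 -0.004] [82. 78. 79.]
clip_tab 0.71 [152. 197. 170. 218.] [0.535 0.24  0.008] [0.561 0.258 0.039] [0.516 0.221 0.   ] [134. 128. 127.]
tray 0.97 [130. 164. 235. 251.] [0.54  0.192 0.003] [0.639 0.308 0.036] [ 0.438  0.069 -0.004] [111. 108. 101.]
groove 0.95 [318. 212. 341. 236.] [ 0.493 -0.14   0.051] [ 0.522 -0.12   0.07 ] [ 0.468 -0.169  0.013] [165. 165. 167.]
groove 0.82 [402. 157. 426. 182.] [ 0.612 -0.334  0.05 ] [ 0.643 -0.316  0.07 ] [ 0.591 -0.361  0.01 ] [191. 115. 130.]
[[-0.01 -1.    0.01]
 [-0.99  0.01 -0.11]
 [ 0.11 -0.01 -
[... 603 characters left out ...]
003] [83. 81. 80.]
clip_tab 0.8 [318. 249. 344. 272.] [0.531 0.249 0.008] [0.562 0.261 0.041] [0.51  0.228 0.   ] [140. 136. 137.]
clip_tab 0.69 [347. 304. 373. 322.] [0.591 0.385 0.005] [0.604 0.396 0.037] [ 0.554  0.354 -0.004] [ 37. 134. 124.]
tray 0.88 [263. 207. 370. 296.] [0.545 0.202 0.003] [0.64  0.311 0.039] [ 0.437  0.072 -0.004] [125. 126. 121.]
groove 0.65 [150. 134. 171. 158.] [ 0.623 -0.33   0.038] [ 0.646 -0.313  0.068] [ 0.558 -0.449 -0.003] [179. 112. 129.]
groove 0.55 [228. 153. 249. 172.] [ 0.502 -0.132  0.044] [ 0.524 -0.113  0.07 ] [ 0.475 -0.162  0.022] [158. 159. 157.]
[[-0.77  0.64  0.01]
 [ 0.4   0.5  -0.77]
 [-0.49 -0.59 -0.64]] [ 0.41369707 -0.18496918  1.50445821]
```

```bash
ls; ls pics
```

```text
h.py
pics
a.png
```

View pics/a.png

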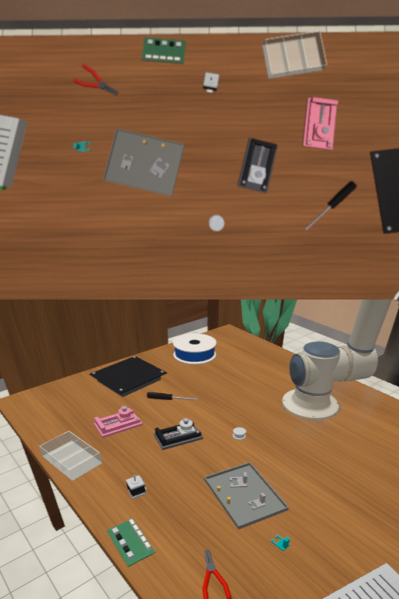

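The top view shows the tray with the small clip near full-res pixel (161,208) and the big one near (205,215). The dark tensioner is at (330,213), and the pink and turquoise look-alikes are off to the sides. Next is a finer measurement.

```bash
cat > m.py <<'E'
from h import *
a=capture('top');b=capture('scene')
save('b',np.hstack([cv2.resize(c['image'][y:y+50,x:x+66],(396,300),interpolation=cv2.INTER_CUBIC) for c,x,y in((a,135,185),(b,300,230))]))
save('c',np.hstack([cv2.resize(c['image'][y:y+75,x:x+75],(390,390),interpolation=cv2.INTER_CUBIC) for c,x,y in((a,292,176),(b,192,136))]))
for c in(a,b):
    W=world(c); z=W[...,2]
    def box(x0,x1,y0,y1,z0,z1): return W[(W[...,0]>x0)&(W[...,0]<x1)&(W[...,1]>y0)&(W[...,1]<y1)&(z>z0)&(z<z1)&(c['depth']>0)]
    for n,B in (('tab',(.50,.58,.21,.27,.03,.045)),('plate',(.50,.58,.21,.27,.0065,.0105)),('bigtab',(.48,.56,.11,.18,.03,.045)),('pulley',(.45,.54,-.19,-.1,.048,.056)),('shafttop',(.45,.54,-.19,-.1,.0625,.072)),('frame',(.43,.62,-.23,-.08,.019,.030)),('post',(.53,.62,-.23,-.08,.033,.040))):
        p=box(*B); r=cv2.minAreaRect(p[:,:2].astype(np.float32)*1000)
        print(n,len(p),p.mean(0).round(4),np.round(p.min(0),3),np.round(p.max(0),3),np.round(r[0]),np.round(r[1]),round(r[2],1))
        if n in('tab','plate'): print((p*1000).round().astype(int).tolist()[:60])
E
python3 m.py
```

```text
tab 28 [0.5236 0.244  0.0365] [0.519 0.237 0.032] [0.528 0.252 0.041] [524. 244.] [14.  9.] 71.0
[[528, 250, 37], [528, 247, 37], [528, 245, 36], [528, 244, 33], [526, 250, 37], [526, 248, 35], [526, 245, 38], [526, 243, 37], [526, 241, 36], [526, 239, 35], [526, 237, 32], [524, 250, 35], [524, 247, 38], [523, 244, 40], [524, 243, 35], [524, 241, 37], [524, 238, 37], [522, 252, 35], [521, 249, 40], [522, 248, 35], [521, 245, 39], [521, 243, 36], [521, 240, 37], [521, 238, 37], [519, 245, 36], [519, 242, 41], [519, 241, 37], [519, 239, 35]]
plate 96 [0.5397 0.239  0.008 ] [0.507 0.211 0.007] [0.58  0.269 0.01 ] [545. 243.] [50. 80.] 79.3
[[580, 255, 7], [579, 211, 7], [567, 226, 9], [565, 229, 8], [561, 247, 9], [561, 245, 7], [561, 236, 7], [561, 234, 7], [559, 262, 7], [558, 248, 7], [556, 227, 7], [556, 224, 7], [554, 250, 8], [554, 247, 10], [553, 222, 9], [551, 250, 8], [551, 248, 7], [551, 226, 9], [551, 222, 8], [549, 250, 9], [549, 226, 10], [549, 224, 8], [547, 252, 8], [547, 250, 7], [546, 226, 9], [546, 224, 7], [544, 252, 9], [544, 245, 7], [544, 242, 10], [544, 241, 7], [
[... 2527 characters left out ...]
, [542, 240, 7], [542, 243, 10], [538, 245, 8], [537, 248, 10], [536, 249, 10], [532, 249, 8], [532, 251, 9], [530, 252, 9], [526, 255, 8], [523, 256, 7]]
bigtab 40 [0.5063 0.1584 0.0357] [0.496 0.146 0.03 ] [0.514 0.169 0.04 ] [505. 157.] [23. 10.] 54.7
pulley 103 [ 0.4978 -0.1377  0.0517] [ 0.473 -0.164  0.048] [ 0.518 -0.12   0.056] [ 496. -139.] [39. 42.] 52.9
shafttop 28 [ 0.4954 -0.1399  0.0652] [ 0.487 -0.151  0.063] [ 0.505 -0.132  0.069] [ 496. -141.] [18. 19.] 5.6
frame 515 [ 0.5315 -0.1402  0.0236] [ 0.448 -0.204  0.019] [ 0.602 -0.094  0.03 ] [ 525. -149.] [ 83. 143.] 75.7
post 90 [ 0.5872 -0.1635  0.0356] [ 0.572 -0.203  0.033] [ 0.604 -0.128  0.039] [ 587. -164.] [78. 14.] 73.9
```

View pics/b.png

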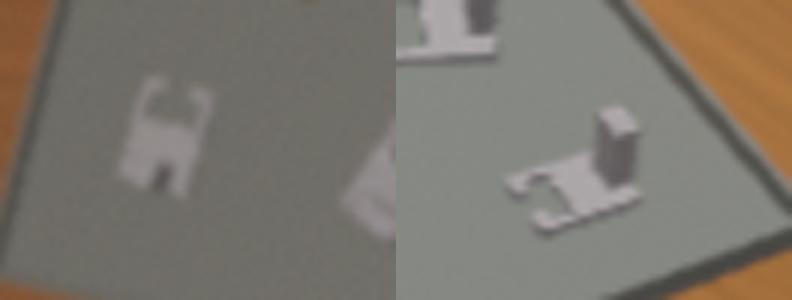

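View pics/c.png

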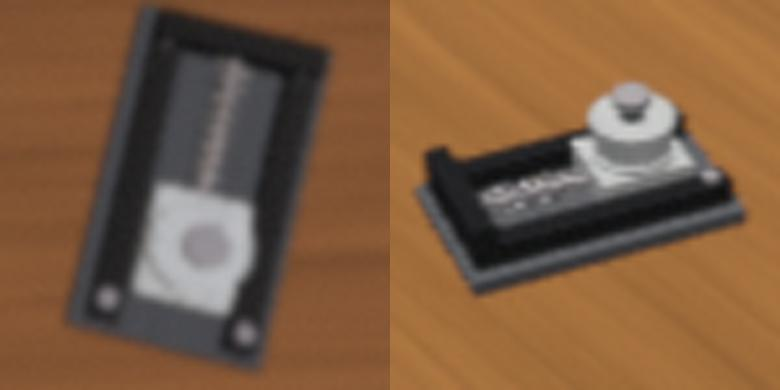

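The small clip's mouth points along world +x at about -15° yaw, with its tab at about (0.525, 0.246). The tensioner's +x is also about -15°. Both cameras agree on the tab-to-groove vector, (-0.029, -0.388). Next, the tool axes.

```bash
cat > d.py <<'E'
from h import *
import sys
from scipy.spatial.transform import Rotation as R
# usage: x y z yaw(deg of tool x) -> shift (units) and turn (units) from present pose
o=get_obs(); A=R.from_rotvec(o['eef_rot']); p=np.array(o['eef_pos'])
x,y,z,w=map(float,sys.argv[1:5])
T=R.from_euler('z',w,degrees=True)*R.from_matrix(np.diag([1,-1,-1]))
print('pos',p.round(4),'axes',A.as_matrix().round(3).tolist(),'t',o['time_s'],'F',np.round(o['contact_force'],1),'open',o['opening'])
print('shift',(A.inv().apply(np.array([x,y,z])-p)/.1).round(3),'turn',((A.inv()*T).as_rotvec()/np.pi).round(4))
E
python3 d.py .525 .246 .135 -15; python3 d.py .525 .246 .135 165
```

```text
pos [0.2022 0.5649 0.2533] axes [[-0.941, 0.337, 0.0], [0.337, 0.941, 0.0], [0.0, 0.0, -1.0]] t 0.8 F [ 0.  -0.7  0.2] open 0.9958827488545253
shift [-4.114 -1.915  1.183] turn [ 0.     -0.      0.9739]
pos [0.2022 0.5649 0.2533] axes [[-0.941, 0.337, 0.0], [0.337, 0.941, 0.0], [0.0, 0.0, -1.0]] t 0.8 F [ 0.  -0.7  0.2] open 0.9958827488545253
shift [-4.114 -1.915  1.183] turn [ 0.      0.     -0.0261]
```

Call:
servo_tool(series=[[-1, -0.48, 0.2, 0, 0, -0.026], [-1, -0.48, 0.2, 0, 0, -0.026], [-1, -0.48, 0.2, 0, 0, -0.026]], grip=0, force=50)

```text
time_s: 1.05
eef_pos: [0.2815, 0.4843, 0.2326]
eef_rot: [0.41, 3.114, -0.002]
contact_force: [0.3, 0.5, 0.1]
opening: 0.605
gripper_force: 0.0
```

Call:
servo_tool(series=[[-1, -0.45, 0.2, 0, 0, 0], [-1, -0.45, 0.2, 0, 0, 0], [-1, -0.45, 0.2, 0, 0, 0]])

```text
time_s: 1.3
eef_pos: [0.3672, 0.4142, 0.2127]
eef_rot: [0.413, 3.114, -0.001]
contact_force: [-0.5, -0.1, 0.3]
opening: 0.5
gripper_force: 0.0
```

Call:
servo_tool(series=[[-1, -0.4, 0.2, 0, 0, 0], [-1, -0.4, 0.2, 0, 0, 0], [-1, -0.4, 0.2, 0, 0, 0]])

```text
time_s: 1.55
eef_pos: [0.4537, 0.3494, 0.1925]
eef_rot: [0.414, 3.114, -0.002]
contact_force: [-0.6, 0.1, 0.1]
opening: 0.5
gripper_force: 0.0
```

```bash
python3 d.py .525 .246 .135 165
```

```text
pos [0.4537 0.3494 0.1925] axes [[-0.965, 0.261, 0.0], [0.261, 0.965, -0.001], [-0.001, -0.001, -1.0]] t 1.55 F [-0.6  0.1  0.1] open 0.4997896753082774
shift [-0.958 -0.811  0.576] turn [-0.0003  0.0002 -0.0007]
```

Call:
servo_tool(series=[[-0.96, -0.81, 0.7, 0, 0, 0], [-0.96, -0.81, 0.7, 0, 0, 0], [-0.96, -0.81, 0.7, 0, 0, 0], [-0.96, -0.81, 0.7, 0, 0, 0], [-0.96, -0.81, 0.7, 0, 0, 0]])

```text
time_s: 1.97
eef_pos: [0.5236, 0.245, 0.1196]
eef_rot: [-0.417, -3.11, 0.006]
contact_force: [-1.5, -0.0, -0.4]
opening: 0.497
gripper_force: 0.0
```

```bash
python3 d.py .525 .246 .035 165; python3 - <<'E'
from h import *
a=capture('top');b=capture('scene')
P=np.array([[.525,.246,.037]]) 
o=get_obs();print(o['eef_pos'])
for c in(a,b):
    for X in (np.array(o['eef_pos'])+[0,0,-.02],): 
        q=c['R']@X+c['t']; print(c['mtx']@q/q[2])
save('d',np.hstack([cv2.resize(c['image'][y:y+60,x:x+60],(390,390),interpolation=cv2.INTER_CUBIC) for c,x,y in((a,130,178),(b,300,205))]))
E
```

```text
pos [0.5236 0.245  0.1196] axes [[-0.965, 0.264, -0.004], [0.264, 0.965, -0.003], [0.003, -0.004, -1.0]] t 1.9667 F [-1.5 -0.  -0.4] open 0.4972218918131837
shift [-0.014  0.017  0.846] turn [-0.0014 -0.0011 -0.0016]
[0.5230577  0.24859124 0.12296939]
[147.96810897 211.19399482   1.        ]
[340.51353281 227.63275539   1.        ]
```

View pics/d.png

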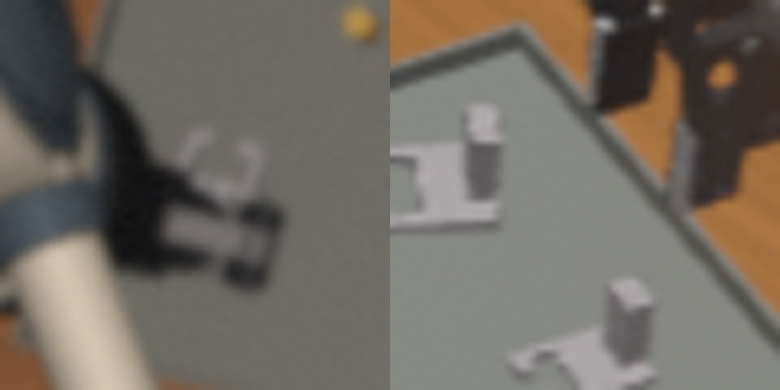

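The jaws show clear of the fingers, and the tab lies below and between them. The arm settled about 3 mm off its earlier reading. Recomputing from the settled pose and descending.

```bash
python3 d.py .525 .246 .035 165
```

```text
pos [0.5231 0.2486 0.123 ] axes [[-0.965, 0.261, -0.001], [0.261, 0.965, 0.0], [0.001, -0.0, -1.0]] t 2.0667 F [-0.8  1.   0.2] open 0.5033291640061136
shift [-0.027 -0.02   0.88 ] turn [-0.     -0.0004 -0.0006]
```

Call:
servo_tool(series=[[-0.027, -0.02, 0.3, 0, 0, 0], [-0.027, -0.02, 0.55, 0, 0, 0], [-0.027, -0.02, 0.75, 0, 0, 0], [-0.027, -0.02, 0.88, 0, 0, 0], [-0.027, -0.02, 0.88, 0, 0, 0]])

```text
time_s: 2.48
eef_pos: [0.5232, 0.247, 0.0328]
eef_rot: [-0.407, -3.111, 0.003]
contact_force: [-0.7, -0.9, -0.2]
opening: 0.496
gripper_force: 0.0
```

Call:
servo_tool(series=[[0, 0, 0, 0, 0, 0], [0, 0, 0, 0, 0, 0], [0, 0, 0, 0, 0, 0], [0, 0, 0, 0, 0, 0]], grip=-1, force=50)

```text
time_s: 2.82
eef_pos: [0.5263, 0.2471, 0.0378]
eef_rot: [0.41, 3.111, 0.004]
contact_force: [-0.6, 0.6, 5.8]
opening: 0.147
gripper_force: 49.3
```

```bash
python3 d.py .525 .246 .135 165; python3 m.py >/dev/null; python3 - <<'E'
from h import *
print(get_obs()['gripper_force'])
E
```

```text
pos [0.5263 0.2471 0.0378] axes [[-0.966, 0.259, 0.004], [0.259, 0.966, 0.002], [-0.003, 0.003, -1.0]] t 2.8167 F [-0.6  0.6  5.8] open 0.1465445661984374
shift [ 0.007 -0.012 -0.972] turn [ 0.0009  0.0009 -0.    ]
49.52033579349518m.py:10: RuntimeWarning: Mean of empty slice.
  print(n,len(p),p.mean(0).round(4),np.round(p.min(0),3),np.round(p.max(0),3),np.round(r[0]),np.round(r[1]),round(r[2],1))
  ret = um.true_divide(
Traceback (most recent call last):
  File "m.py", line 10, in <module>
    print(n,len(p),p.mean(0).round(4),np.round(p.min(0),3),np.round(p.max(0),3),np.round(r[0]),np.round(r[1]),round(r[2],1))
                                               ~~~~~^^^
ValueError: zero-size array to reduction operation minimum which has no identity
```

View pics/b.png

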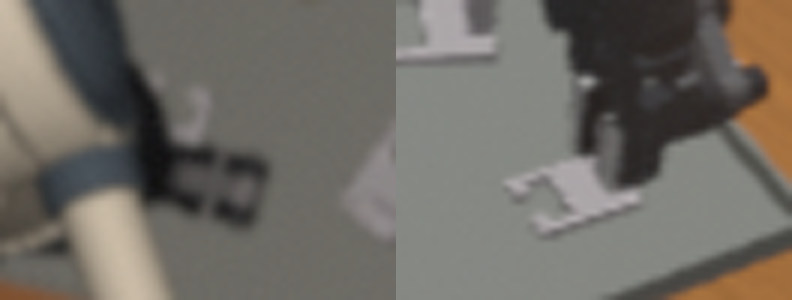

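Gripped at 49 N with the opening near 14 mm. Lifting.

Call:
servo_tool(series=[[0, 0, -0.2, 0, 0, 0], [0, 0, -0.5, 0, 0, 0], [0, 0, -0.8, 0, 0, 0], [0, 0, -0.8, 0, 0, 0], [0, 0, -0.8, 0, 0, 0]])

```text
time_s: 3.33
eef_pos: [0.5266, 0.2468, 0.1187]
eef_rot: [0.41, 3.109, 0.005]
contact_force: [0.1, 0.4, -1.9]
opening: 0.147
gripper_force: 48.9
```

```bash
cat > c.py <<'E'
from h import *
for i in range(3):
    b=capture('scene'); print(np.round(get_obs()['eef_pos'],4),np.round(get_obs()['contact_force'],1))
o=get_obs(); p=np.array(o['eef_pos']); print(o['opening'])
a=capture('top')
T=cv2.Rodrigues(np.array(o['eef_rot']))[0]
for c in(a,b):
    W=world(c); q=(W-p)@T   # tool coords
    m=(q[...,0]>-.05)&(q[...,0]<-.012)&(abs(q[...,1])<.03)&(q[...,2]>.01)&(q[...,2]<.06)&(c['depth']>0)
    r=q[m]*1000; print(len(r)); print(r[np.argsort(r[:,0])].round().astype(int).tolist())
X=p+T@np.array([-.02,0,.02]); v=b['mtx']@(b['R']@X+b['t']); v=(v[:2]/v[2]).astype(int); print(v)
save(__import__('sys').argv[1],b['image'][v[1]-30:v[1]+30,v[0]-30:v[0]+30],9)
E
python3 c.py e; python3 d.py .525 .246 .135 165
```

```text
[0.5257 0.2464 0.1163] [ 0.2  0.3 -0.3]
[0.525  0.2462 0.1148] [-0.5  1.3 -0.9]
[0.5246 0.246  0.1139] [ 0.1 -0.8 -2. ]
0.1480537246167939
48
[[-35, 7, 32], [-34, -13, 26], [-34, -9, 31], [-34, 8, 31], [-34, 11, 34], [-34, 2, 32], [-34, -17, 29], [-33, -14, 30], [-33, 4, 31], [-33, -11, 34], [-32, 6, 31], [-32, -10, 33], [-32, 8, 31], [-32, -16, 33], [-32, -8, 32], [-31, -15, 30], [-31, 3, 30], [-30, -13, 30], [-30, 5, 31], [-30, -11, 30], [-30, 7, 31], [-29, -14, 35], [-28, -12, 35], [-27, -16, 29], [-26, -14, 30], [-25, -17, 30], [-24, -14, 31], [-23, -16, 34], [-21, -13, 30], [-20, -15, 33], [-19, -14, 31], [-19, -11, 33], [-19, -2, 31], [-18, -9, 32], [-18, -15, 36], [-18, -7, 31], [-17, -14, 32], [-17, -5, 31], [-17, -12, 32], [-17, -3, 31], [-16, -10, 30], [-16, -16, 36], [-16, -8, 30], [-15, -15, 30], [-15, -6, 31], [-15, -13, 31], [-14, -10, 35], [-14, -8, 31]]
93
[[-36, 12, 31], [-36, -11, 26], [-35, 10, 31], [-35, 13, 34], [-35, 9, 29], [-34, -4, 30], [-34, 12, 32], [-34, -9, 31], [-34, 11, 28], [-34, -13, 32], [-34, 11, 30], [-33, -13, 35], [-33, 14, 28], [-33, 14, 30], [-
[... 712 characters left out ...]
-18, -3, 29], [-18, 9, 30], [-17, -4, 33], [-17, 12, 30], [-17, 7, 29], [-17, -1, 30], [-17, -5, 28], [-17, 11, 29], [-17, -10, 29], [-16, -14, 31], [-16, -3, 26], [-16, -3, 29], [-16, 14, 32], [-16, 13, 30], [-16, 1, 29], [-16, 2, 32], [-15, 11, 26], [-15, 4, 30], [-15, 11, 29], [-15, 7, 30], [-14, -13, 31], [-14, 3, 28], [-14, -9, 30], [-13, 5, 27], [-13, 1, 27], [-13, -11, 29], [-13, -3, 31], [-13, 13, 31], [-13, 14, 34], [-13, -4, 29], [-12, 7, 25], [-12, -9, 30]]
[330 233]
pos [0.5244 0.246  0.1135] axes [[-0.966, 0.259, -0.003], [0.259, 0.966, -0.001], [0.002, -0.002, -1.0]] t 3.5333 F [-1.   0.6 -1. ] open 0.15204745172988982
shift [-0.005  0.001 -0.215] turn [-0.0006 -0.0007 -0.0001]
```

View pics/e.png

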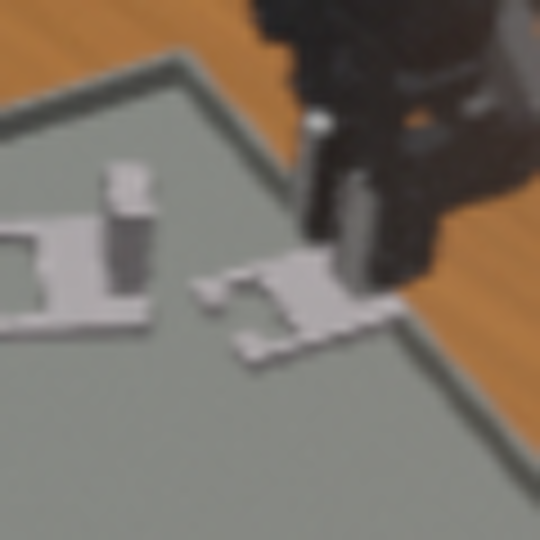

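The clip is held level, with its underside 35 mm below the TCP and centred in y. Correcting both cameras' bias with the known grasp puts the groove at about (0.495, -0.141). I'm moving to 40 mm short of home in front of the tensioner, at height first.

Call:
servo_tool(series=[[0, -0.4, -0.2, 0, 0, 0], [0, -0.7, -0.2, 0, 0, 0], [0, -0.95, -0.2, 0, 0, 0], [0, -0.95, -0.2, 0, 0, 0]])

```text
time_s: 3.87
eef_pos: [0.4995, 0.151, 0.1343]
eef_rot: [-0.415, -3.112, 0.004]
contact_force: [1.0, 0.7, -0.6]
opening: 0.147
gripper_force: 49.0
```

Call:
servo_tool(series=[[0, -0.4, 0, 0, 0, 0], [0, -0.8, 0, 0, 0, 0], [0, -0.95, 0, 0, 0, 0], [0, -0.95, 0, 0, 0, 0]])

```text
time_s: 4.2
eef_pos: [0.475, 0.0605, 0.1341]
eef_rot: [-0.416, -3.112, 0.002]
contact_force: [-0.7, 0.2, -1.0]
opening: 0.149
gripper_force: 49.1
```

Call:
servo_tool(series=[[0, -0.4, 0, 0, 0, 0], [0, -0.8, 0, 0, 0, 0], [0, -0.95, 0, 0, 0, 0], [0, -0.95, 0, 0, 0, 0]])

```text
time_s: 4.53
eef_pos: [0.4508, -0.0306, 0.1344]
eef_rot: [-0.415, -3.113, 0.001]
contact_force: [1.0, 0.5, 0.0]
opening: 0.149
gripper_force: 49.2
```

Call:
servo_tool(series=[[0, -0.4, 0, 0, 0, 0], [0, -0.8, 0, 0, 0, 0], [0, -0.95, 0, 0, 0, 0], [0, -0.95, 0, 0, 0, 0], [0, -0.95, 0, 0, 0, 0]])

```text
time_s: 4.95
eef_pos: [0.4271, -0.1199, 0.1347]
eef_rot: [-0.412, -3.114, -0.002]
contact_force: [0.1, 0.9, 0.7]
opening: 0.151
gripper_force: 49.3
```

```bash
python3 - <<'E'
from h import *
for i in range(5): capture('top')
E
python3 d.py .4294 -.1236 .0885 165
```

```text
pos [ 0.4271 -0.1194  0.1351] axes [[-0.966, 0.257, -0.0], [0.257, 0.966, 0.0], [0.0, 0.0, -1.0]] t 5.2 F [ 0.2  0.7 -0.1] open 0.14902400823148085
shift [-0.033 -0.035  0.466] turn [ 0.0001 -0.0001  0.0005]
```

Call:
servo_tool(series=[[-0.03, -0.035, 0.15, 0, 0, 0], [-0.03, -0.035, 0.3, 0, 0, 0], [-0.03, -0.035, 0.466, 0, 0, 0], [-0.03, -0.035, 0.466, 0, 0, 0], [-0.03, -0.035, 0.466, 0, 0, 0]])

```text
time_s: 5.62
eef_pos: [0.4283, -0.124, 0.088]
eef_rot: [-0.409, -3.113, -0.001]
contact_force: [0.1, -0.4, -0.5]
opening: 0.147
gripper_force: 49.3
```

```bash
cat > f.py <<'E'
from h import *
import sys
for i in range(4): a=capture('top')
b=capture('scene'); o=get_obs(); p=np.array(o['eef_pos']); T=cv2.Rodrigues(np.array(o['eef_rot']))[0]
for c in(a,b):
    q=(world(c)-p)@T*1000; ok=(c['depth']>0)&(abs(q[...,1])<30)
    cl=q[ok&(q[...,0]>-34)&(q[...,0]<-14)&(q[...,2]>25)&(q[...,2]<40)]
    s=q[ok&(q[...,0]<-40)&(q[...,0]>-100)&(q[...,2]>18)&(q[...,2]<27.5)]
    f=q[ok&(q[...,0]<-45)&(q[...,0]>-100)&(q[...,2]>33)&(q[...,2]<40)]
    for n,r in(('clip',cl),('shaft',s),('pulley',f)): print(n,len(r),np.round(np.median(r,0),1),r.min(0).round(1),r.max(0).round(1))
X=p+T@np.array([-.04,0,.02])
im=[]
for c in(a,b):
    v=c['mtx']@(c['R']@X+c['t']); v=(v[:2]/v[2]).astype(int); im.append(cv2.resize(c['image'][v[1]-30:v[1]+30,v[0]-30:v[0]+30],(390,390),interpolation=cv2.INTER_CUBIC))
save(sys.argv[1],np.hstack(im))
E
python3 f.py f;python3 d.py .4294 -.1236 .0885 165
```

```text
pos [ 0.4294 -0.1249  0.09  ] axes [[-0.966, 0.259, 0.002], [0.259, 0.966, -0.001], [-0.002, -0.0, -1.0]] t 5.8667 F [ 0.1  0.6 -0.8] open 0.1455144104167581
shift [0.003 0.013 0.015] turn [-0.0001  0.0007 -0.    ]
  return _methods._mean(a, axis=axis, dtype=dtype,
  ret = um.true_divide(
Traceback (most recent call last):
  File "f.py", line 10, in <module>
    for n,r in(('clip',cl),('shaft',s),('pulley',f)): print(n,len(r),np.round(np.median(r,0),1),r.min(0).round(1),r.max(0).round(1))
                                                                                                ~~~~~^^^
ValueError: zero-size array to reduction operation minimum which has no identity
```

```bash
sed -i 's/: print(n,len(r)/: print(n,len(r)) if len(r)<3 else print(n,len(r)/' f.py; python3 f.py f;python3 d.py .4294 -.1236 .0885 165
```

```text
clip 0
shaft 0
pulley 65 [-77.9  11.2  37.3] [-90.1 -10.9  33.9] [-57.3  19.5  39.8]
clip 44 [-20.4   3.7  31. ] [-34.  -14.3  27.5] [-14.1  17.2  36.7]
shaft 34 [-69.3   2.1  23.7] [-78.2  -8.9  21.2] [-58.8  13.1  26.9]
pulley 100 [-72.7   6.1  37.4] [-90.2 -21.7  33.1] [-46.6  23.2  40. ]
pos [ 0.4288 -0.1249  0.089 ] axes [[-0.966, 0.259, 0.001], [0.259, 0.966, -0.0], [-0.001, -0.0, -1.0]] t 6.1167 F [ 0.  -0.2 -1. ] open 0.14935916719484205
shift [-0.002  0.014  0.005] turn [-0.      0.0002 -0.0001]
```

View pics/f.png

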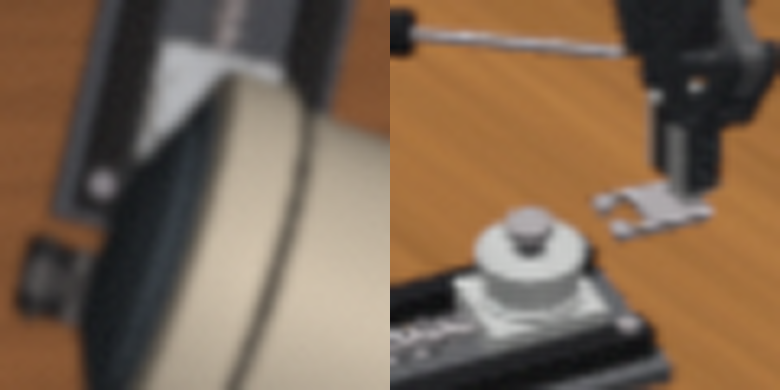

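The scene view shows the clip level, in front of the shaft, about 1.4 mm above the pulley face. The lateral offset is about +0.8 mm and home is about 40 mm ahead. Advancing to just short of contact.

Call:
servo_tool(series=[[-0.08, 0.008, 0, 0, 0, 0], [-0.14, 0.008, 0, 0, 0, 0], [-0.2, 0.008, 0, 0, 0, 0], [-0.25, 0.008, 0, 0, 0, 0], [-0.25, 0.008, 0, 0, 0, 0]])

```text
time_s: 6.53
eef_pos: [0.4539, -0.1308, 0.0885]
eef_rot: [-0.41, -3.115, -0.0]
contact_force: [0.8, 0.2, -0.3]
opening: 0.149
gripper_force: 49.3
```

```bash
python3 f.py g;python3 d.py .468 -.134 .0885 165
```

```text
clip 0
shaft 0
pulley 0
clip 47 [-24.4   7.7  31.3] [-33.8 -14.7  26.6] [-15.1  17.6  39. ]
shaft 26 [-46.2   1.5  23.3] [-53.5  -8.4  20.6] [-40.8  11.8  27.4]
pulley 58 [-54.8   3.6  37.2] [-66.3 -18.4  33.8] [-45.4  22.   39.8]
pos [ 0.4529 -0.1305  0.0886] axes [[-0.966, 0.259, -0.0], [0.259, 0.966, 0.0], [0.0, 0.0, -1.0]] t 6.7833 F [ 0.5 -0.7  0.3] open 0.14669031206933594
shift [-0.155  0.005  0.001] turn [ 0.     -0.0001 -0.0001]
```

View pics/g.png

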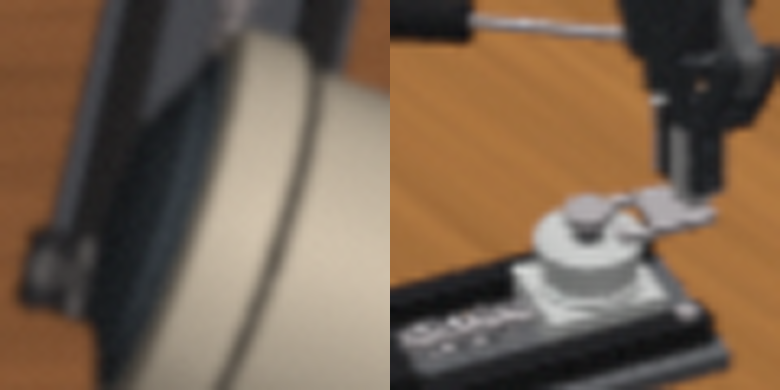

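The jaws now straddle the shaft below its end cap, at (600,205). Pressing in with small steps and pauses.

Call:
servo_tool(series=[[-0.02, 0, 0, 0, 0, 0], [-0.03, 0, 0, 0, 0, 0], [-0.04, 0, 0, 0, 0, 0], [-0.05, 0, 0, 0, 0, 0], [-0.05, 0, 0, 0, 0, 0]])

```text
time_s: 7.2
eef_pos: [0.458, -0.1319, 0.0887]
eef_rot: [0.411, 3.115, 0.0]
contact_force: [0.4, -0.2, -1.4]
opening: 0.15
gripper_force: 49.3
```

Call:
servo_tool(series=[[-0.01, 0, 0, 0, 0, 0], [-0.02, 0, 0, 0, 0, 0], [-0.03, 0, 0, 0, 0, 0], [-0.03, 0, 0, 0, 0, 0], [-0.03, 0, 0, 0, 0, 0]])

```text
time_s: 7.62
eef_pos: [0.4606, -0.1326, 0.0885]
eef_rot: [-0.411, -3.114, 0.0]
contact_force: [-2.6, -0.4, -0.4]
opening: 0.151
gripper_force: 49.4
```

Call:
servo_tool(series=[[-0.01, 0, 0, 0, 0, 0], [-0.02, 0, 0, 0, 0, 0], [-0.03, 0, 0, 0, 0, 0], [-0.03, 0, 0, 0, 0, 0], [-0.03, 0, 0, 0, 0, 0]])

```text
time_s: 8.03
eef_pos: [0.4635, -0.1334, 0.0885]
eef_rot: [-0.41, -3.114, -0.0]
contact_force: [-3.0, -0.2, -1.5]
opening: 0.148
gripper_force: 49.3
```

Call:
servo_tool(series=[[-0.01, 0, 0, 0, 0, 0], [-0.02, 0, 0, 0, 0, 0], [-0.03, 0, 0, 0, 0, 0], [-0.03, 0, 0, 0, 0, 0], [-0.03, 0, 0, 0, 0, 0]])

```text
time_s: 8.45
eef_pos: [0.4664, -0.1341, 0.0885]
eef_rot: [-0.41, -3.114, -0.0]
contact_force: [-4.5, 0.9, -0.6]
opening: 0.146
gripper_force: 49.3
```

Call:
servo_tool(series=[[-0.01, 0, 0, 0, 0, 0], [-0.01, 0, 0, 0, 0, 0], [-0.02, 0, 0, 0, 0, 0], [-0.02, 0, 0, 0, 0, 0], [-0.02, 0, 0, 0, 0, 0]])

```text
time_s: 8.87
eef_pos: [0.4683, -0.1346, 0.0885]
eef_rot: [-0.41, -3.114, -0.0]
contact_force: [-5.0, 0.8, -0.2]
opening: 0.15
gripper_force: 49.3
```

Call:
servo_tool(series=[[-0.01, 0, 0, 0, 0, 0], [-0.01, 0, 0, 0, 0, 0], [-0.02, 0, 0, 0, 0, 0], [-0.02, 0, 0, 0, 0, 0], [-0.02, 0, 0, 0, 0, 0]])

```text
time_s: 9.28
eef_pos: [0.47, -0.1351, 0.0884]
eef_rot: [-0.41, -3.113, -0.0]
contact_force: [-6.5, 1.5, 0.1]
opening: 0.148
gripper_force: 49.3
```

Call:
servo_tool(series=[[-0.01, 0, 0, 0, 0, 0], [-0.01, 0, 0, 0, 0, 0], [-0.02, 0, 0, 0, 0, 0], [-0.02, 0, 0, 0, 0, 0], [-0.02, 0, 0, 0, 0, 0]])

```text
time_s: 9.7
eef_pos: [0.4718, -0.1355, 0.0883]
eef_rot: [-0.41, -3.113, -0.0]
contact_force: [-6.5, 1.0, 0.0]
opening: 0.147
gripper_force: 49.4
```

Call:
servo_tool(series=[[-0.01, 0, 0, 0, 0, 0], [-0.01, 0, 0, 0, 0, 0], [-0.01, 0, 0, 0, 0, 0], [-0.01, 0, 0, 0, 0, 0]])

```text
time_s: 10.03
eef_pos: [0.4726, -0.1358, 0.0883]
eef_rot: [-0.41, -3.113, -0.0]
contact_force: [-6.0, 1.0, -0.7]
opening: 0.146
gripper_force: 49.4
```

```bash
python3 f.py h;python3 d.py .468 -.134 .0885 165
```

```text
clip 0
shaft 0
pulley 0
clip 54 [-21.9   9.8  33.2] [-33.7 -15.   25.6] [-14.7  21.7  39.4]
shaft 7 [-43.3  -1.7  23.9] [-44.4  -5.   21.8] [-40.2   4.8  25.4]
pulley 31 [-50.5   0.4  36.2] [-55.9 -15.5  34.3] [-45.3  19.2  39.8]
pos [ 0.4726 -0.1358  0.0883] axes [[-0.966, 0.259, -0.002], [0.259, 0.966, 0.001], [0.002, 0.0, -1.0]] t 10.2833 F [-6.7 -0.1 -0.2] open 0.1474241396213443
shift [ 0.049  0.005 -0.002] turn [ 0.     -0.0007 -0.0001]
```

The carriage is at about 11.5 mm and the clip is 6–7 mm short. Continuing.

Call:
servo_tool(series=[[-0.01, 0, 0, 0, 0, 0], [-0.01, 0, 0, 0, 0, 0], [-0.01, 0, 0, 0, 0, 0], [-0.01, 0, 0, 0, 0, 0]])

```text
time_s: 10.62
eef_pos: [0.4746, -0.1363, 0.0888]
eef_rot: [0.41, 3.114, -0.0]
contact_force: [-2.8, 0.4, -0.4]
opening: 0.151
gripper_force: 49.3
```

Call:
servo_tool(series=[[-0.01, 0, 0, 0, 0, 0], [-0.01, 0, 0, 0, 0, 0], [-0.01, 0, 0, 0, 0, 0], [-0.01, 0, 0, 0, 0, 0]])

```text
time_s: 10.95
eef_pos: [0.4753, -0.1365, 0.0888]
eef_rot: [0.411, 3.114, -0.0]
contact_force: [-3.5, -0.5, -0.8]
opening: 0.148
gripper_force: 49.3
```

Call:
servo_tool(series=[[-0.01, 0, 0, 0, 0, 0], [-0.01, 0, 0, 0, 0, 0], [-0.01, 0, 0, 0, 0, 0], [-0.01, 0, 0, 0, 0, 0]])

```text
time_s: 11.28
eef_pos: [0.4762, -0.1367, 0.0887]
eef_rot: [-0.411, -3.115, 0.0]
contact_force: [-4.4, -0.2, -0.0]
opening: 0.145
gripper_force: 49.4
```

The force fell from 6.6 to 2.8 N and then rose at the spring rate, so the clip has snapped in. Now I'll ease back until the carriage reaches the front, then lower slightly.

Call:
servo_tool(series=[[0.02, 0, 0, 0, 0, 0], [0.04, 0, 0, 0, 0, 0], [0.06, 0, 0, 0, 0, 0], [0.078, 0, 0, 0, 0, 0], [0.078, 0, 0, 0, 0, 0]])

```text
time_s: 11.7
eef_pos: [0.4691, -0.1351, 0.0892]
eef_rot: [0.411, 3.112, -0.001]
contact_force: [-0.0, -1.1, -0.9]
opening: 0.146
gripper_force: 49.3
```

Call:
servo_tool(series=[[0, 0, 0.005, 0, 0, 0], [0, 0, 0.01, 0, 0, 0], [0, 0, 0.01, 0, 0, 0]])

```text
time_s: 11.95
eef_pos: [0.4691, -0.135, 0.0879]
eef_rot: [0.41, 3.113, -0.001]
contact_force: [1.0, -1.8, -0.1]
opening: 0.15
gripper_force: 49.3
```

```bash
python3 f.py i;python3 d.py .468 -.134 .0885 165
```

```text
clip 0
shaft 0
pulley 0
clip 59 [-25.5  11.7  32.9] [-33.9 -20.7  25.1] [-14.3  22.3  39.3]
shaft 0
pulley 8 [-46.6  -0.7  36.7] [-48.6  -8.4  35. ] [-45.4  12.8  38.1]
pos [ 0.469  -0.1349  0.0878] axes [[-0.966, 0.259, 0.001], [0.259, 0.966, -0.0], [-0.001, -0.0, -1.0]] t 12.2 F [ 1.8 -2.3 -0.4] open 0.14678167069026093
shift [ 0.012  0.006 -0.007] turn [-0.      0.0002 -0.0001]
```

View pics/i.png

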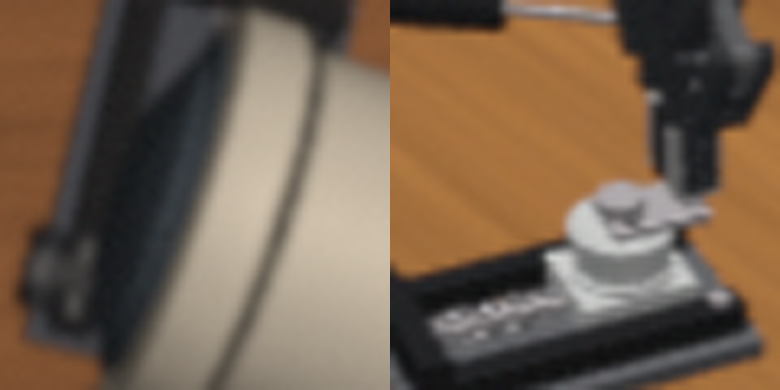

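The clip surrounds the shaft on the pulley at (620,205), with the carriage at the front. Releasing a little, then rising.

Call:
servo_tool(series=[[0, 0, 0, 0, 0, 0], [0, 0, 0, 0, 0, 0], [0, 0, 0, 0, 0, 0], [0, 0, 0, 0, 0, 0]], grip=-0.2)

```text
time_s: 12.53
eef_pos: [0.4685, -0.1345, 0.0875]
eef_rot: [-0.41, -3.114, -0.001]
contact_force: [0.7, -0.7, 0.3]
opening: 0.4
gripper_force: 0.0
```

Call:
servo_tool(series=[[0, 0, -0.1, 0, 0, 0], [0, 0, -0.3, 0, 0, 0], [0, 0, -0.6, 0, 0, 0], [0, 0, -0.9, 0, 0, 0], [0, 0, -0.9, 0, 0, 0]])

```text
time_s: 12.95
eef_pos: [0.4709, -0.1355, 0.1857]
eef_rot: [0.409, 3.104, -0.004]
contact_force: [0.2, -0.7, 2.0]
opening: 0.398
gripper_force: 0.0
```

Call:
servo_tool(series=[[0.4, 0.4, -0.1, 0, 0, 0], [0.5, 0.9, -0.1, 0, 0, 0], [0.5, 1, -0.1, 0, 0, 0], [0.5, 1, -0.1, 0, 0, 0]])

```text
time_s: 13.28
eef_pos: [0.4463, -0.0207, 0.1892]
eef_rot: [0.402, 3.114, 0.004]
contact_force: [0.5, -0.4, 1.1]
opening: 0.401
gripper_force: 0.0
```

Call:
servo_tool(series=[[0, 0.4, 0, 0, 0, 0], [0, 0.8, 0, 0, 0, 0], [0, 1, 0, 0, 0, 0], [0, 1, 0, 0, 0, 0]])

```text
time_s: 13.62
eef_pos: [0.4727, 0.0743, 0.188]
eef_rot: [0.404, 3.115, 0.002]
contact_force: [0.4, -0.9, 0.1]
opening: 0.396
gripper_force: 0.0
```

```bash
python3 - <<'E'
from h import *
for i in range(6): a=capture('top')
b=capture('scene')
e1=np.array([.966,-.259]);e2=np.array([.259,.966])
for c in(a,b):
    W=world(c);q=np.stack([(W[...,:2]-[.495,-.141])@e1,(W[...,:2]-[.495,-.141])@e2,W[...,2]],-1)*1000
    ok=(c['depth']>0)&(abs(q[...,1])<25)&(abs(q[...,0])<50)
    for n,l,h,x0,x1 in(('tab',80,92,-45,-15),('shaft',62,72,-14,20),('plate',54,60.5,-45,25)):
        r=q[ok&(q[...,2]>l)&(q[...,2]<h)&(q[...,0]>x0)&(q[...,0]<x1)]; print(n,len(r),r.mean(0).round(1),r.min(0).round(1),r.max(0).round(1)) if len(r) else print(n,0)
save('j',np.hstack([cv2.resize(c['image'][y:y+75,x:x+75],(390,390),interpolation=cv2.INTER_CUBIC) for c,x,y in((a,292,176),(b,192,130))]))
print(get_obs()['time_s'],get_obs()['eef_pos'])
E
```

```text
tab 32 [-27.8  -1.6  85.3] [-32.9  -9.4  80.7] [-23.    5.2  88.2]
shaft 64 [ 0.7 -3.4 65.7] [ -8.7 -13.   62.7] [ 9.9  6.3 70.6]
plate 133 [-11.8  -1.9  56.7] [-32.8 -23.2  54. ] [20.6 13.9 60.5]
tab 19 [-27.3   3.5  84.5] [-33.1  -5.4  80. ] [-22.2  11.5  89.6]
shaft 31 [ 0.3 -0.8 64.7] [ -8.3 -13.   62.7] [10.3  7.5 68.2]
plate 73 [-11.7   4.8  56.7] [-32.5 -13.9  54.1] [16.5 15.5 60.3]
13.9667 [0.47221798 0.07025192 0.18786016]
```

View pics/j.png

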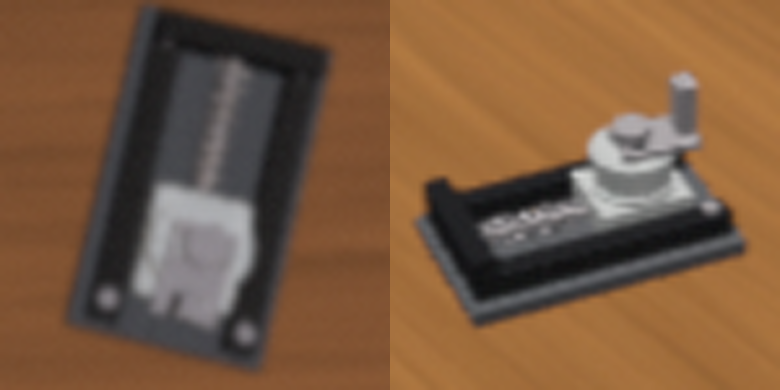

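The clip lies flat: plate top at about 57 mm, tab top at about 85.5 mm. The tab is about 28 mm behind the shaft, and the carriage is at the front. Handing in.

```bash
python3 -c "
from station import *
print(hand_in())"
```

```text
the job is handed in; nothing more can be done
None
```

The smaller clip is snapped into the groove and lies flat on the pulley. The carriage is back at the front (it went to about 12 mm while pressing), the larger clip was not touched, and the job is handed in at about 14 s.

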